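# Scrape the chocolate off the board into the dish

### The arm

A 6-joint arm with a two-finger parallel gripper is mounted at the origin on the work surface. World frame = base frame: x ahead of the robot, y to its left, z up, the work surface at z = 0. Lengths are in m, angles in rad, forces in N, time in s.
With the tool pointing down it reaches from about 0.35 to 0.875 m from the base axis. Payload 4.2 kg.
Tool frame: the origin (TCP) lies at the very end of the fingers, on their centre line; the grasp point (between the pads) lies 19 mm behind it (hold_point_z is the distance from the TCP to the grasp point, in m); z points along the fingers, y is the line along which they close (so a half turn about z gives the same grasp; the last joint's range is limited). The gripper opens to 85 mm and grips with 20 to 120 N. Pads are 22 mm wide; open, the fingers measure 114 mm over their backs; the gripper's body (76 mm by 85 mm) begins 54 mm behind the grasp point. The pads swing forward as they close: fully open they stand 13 mm farther back than shut.
Start: joints at [1.47, 0.385, 0.008, 0, -1.194, -0.259], TCP at [0.22, 0.585, 0.231] pointing down, gripper open.
Joint ranges: [-3.14, 3.14], [-1.21, 2.06], [-1.07, 1.41], [-3.16, 2.05], [-2.99, -0.16], [-3.1, 3.1]. Speed limits (rad/s): [2.79, 2.79, 3.14, 3.14, 3.14, 3.14].

### API

Orientations are given as a 3x3 rotation matrix whose columns are the frame's x, y, z axes.
In Python, from plant import observe, read_camera, finish_job, boxes_of, cut_out, spot_point, hold_point_z gives the robot as it stands.
- The arm moves only by the tool send_rows, never from a script. Its argument "rows" is a list of rows, each an object with "offset": the shift along the tool's x, y, z in m, a list of three; "twist": the turn about the tool's z in degrees. A call has 1 to 8 rows; each row shifts and turns the commanded pose from where the row before left it, along the tool's axes as they then stand; what a row does not reach is not made up. A row lasts 1/8 s, in which the tool goes at most 62.5 mm and 10.7 degrees, less where a joint would pass 70% of its speed; a pose out of reach is approached as far as the arm can. A call with a gripper value outside its range is refused whole. "gripper" is the closure in counts, from 0 (fully open) to 255 (shut), set as the call begins (left out, the last holds). The fingers move at their own pace and stop on an object; "squeeze" is the grip in N (left out, the last holds). Time passes only in rows, so rows that do not move let the fingers close. It gives the time, the measured TCP pose, the force, the opening and the grip force at its end, in the units of the state.
- observe(): the state, without advancing time (a new reading comes with each control period).
- read_camera(name): name is "scene" or "top" or "wrist"; returns a dict with "pixels" (400x640x3 uint8, red, green, blue), "z_map" (400x640 float32, m along the optical axis (not along the pixel's ray), 0 where there is no reading), "intrinsics" (3x3 intrinsics, pixels), "pose" (4x4, takes a point from camera to world coordinates). Camera axes: x right, y up, looking along -z (the intrinsics and any distortion apply to the point x, -y, -z); pixel columns grow to the right and rows downward; lengths in m; the calibration is good to about 2 mm. The wrist camera is an equidistant fisheye: a pixel r from the principal point sees the ray r / f radians off the axis. A picture is of the moment at which its call begins.
- finish_job(): hands the job in; it is judged then, once.
Trained networks look in a picture, given as the dict that the camera call returned (one of the last four; its "shot" number tells which), for a name from the list of things; names that differ only in an ending like _2 or _b are one class to them, and where a whole thing is asked for, a point or a joint stands for the part that bears it (a point fixed in the world has none). Each returns a list of dicts, best first, with "conf" (0 to 1); they miss things now and then, are a little off and sometimes report something else, mostly with a low value. They report only what shows in the picture. A call takes as long as a camera call.
- boxes_of(name, picture): "point" ([column, row] in pixels, amid what is visible of it).
- cut_out(name, picture): "pixels" (400x640 bool, what is visible of it) and "point" ([column, row] in pixels, amid what is visible of it).
- spot_point(name, picture): "point" ([column, row] in pixels: a listed point, or the origin of a listed thing).
The state is a dict: "time_s": time; "joint_pos": joint angles; "dq": joint speeds; "effort": joint torques, N m; "tcp_pos": TCP position; "eef_rot": TCP orientation; "contact_force": force on the tool from outside, world axes, zero at the start; "wrist_torque": the same for the moment, N m; "opening": finger opening in m; "grip_force": force on a finger pad.
Only numpy, scipy, OpenCV 4.12 (cv2) and the standard library are available. Lean on these libraries where they do the work, as an engineer would, in place of code of your own. Each camera call takes 0.05 s, during which the arm holds its last target. There are 200 camera calls.

### The job

Clear the broken chocolate off the cutting board with the bench scraper: set the blade down across the board at the end away from the shallow dish and draw it along to the dish end, keeping the edge pressed lightly but steadily on the wood all the way, so that all five pieces drop over the end into the dish. Then drop the scraper back into the slot of its wooden block, blade down, and leave the dish and everything else on the counter where they are.

Things in the scene. Friction and masses are not known exactly. Their poses are not given: they have to be found in the camera images.
- board: thick pale wooden cutting board lying flat on the counter and not sliding, 200 mm (its x) by 280 mm (its y), 35 mm thick. Origin: centre of its underside, so the working surface is 35 mm above it. The dish stands against one of its two short ends (+y or -y, it varies) and the slotted block stands 41 mm or so off the other short end.
- dish: loose shallow rectangular white melamine dish, 200 mm (its x) by 140 mm (its y), 22 mm high, walls and floor about 4 mm, its long side 1 to 5 mm from the board's end. Origin: centre of its underside. Its axes are parallel to the board's. Its rim is 13 mm lower than the board's surface.
- block: low slotted wooden block that holds the bench scraper, fixed, 130 mm (its x) by 62 mm (its y), 55 mm high. One slot runs the whole length along x through the middle, open at both ends, 5.5 mm wide, floor 6 mm above the counter; its mouth is flared to about 18 mm at the top. Origin: centre of the underside.
- scraper: bench scraper (whole tool, about 0.2 kg): a steel blade 150 mm wide (its x), 2.5 mm thick (its y), showing 75 mm below a flat-sided dark wooden grip 120 mm (x) by 20 mm (y) by 40 mm (z); 115 mm high over all. Origin: middle of the blade's lower edge; z points from the edge up to the grip. It starts standing in the block's slot, edge down, and may lean a few degrees in it.
- scraper_grip (a point): centre of the scraper's wooden grip, 95 mm above the blade's lower edge and 20 mm below the top of the grip; axes as the scraper's. Grasp it here from above across its 20 mm thickness (its y).
- scraper_edge (a point): middle of the lower edge of the scraper's blade, 95 mm below the centre of the grip; axes as the scraper's.
- choc1_mid (a point): centre of a loose piece of dark chocolate bar, 32 by 28 mm, 9 to 11 mm thick, 12 g, one of five strewn flat over the middle of the board, all within 60 mm of the board's long centre line and 75 mm of its middle.
- choc2_mid (a point): centre of a loose piece of dark chocolate bar, 32 by 28 mm, 9 to 11 mm thick, 12 g, one of five strewn flat over the middle of the board, all within 60 mm of the board's long centre line and 75 mm of its middle.
- choc3_mid (a point): centre of a loose piece of dark chocolate bar, 32 by 28 mm, 9 to 11 mm thick, 12 g, one of five strewn flat over the middle of the board, all within 60 mm of the board's long centre line and 75 mm of its middle.
- choc4_mid (a point): centre of a loose piece of dark chocolate bar, 32 by 28 mm, 9 to 11 mm thick, 12 g, one of five strewn flat over the middle of the board, all within 60 mm of the board's long centre line and 75 mm of its middle.
- choc5_mid (a point): centre of a loose piece of dark chocolate bar, 32 by 28 mm, 9 to 11 mm thick, 12 g, one of five strewn flat over the middle of the board, all within 60 mm of the board's long centre line and 75 mm of its middle.
- mixer: pink hand mixer resting on its flat underside, 185 by 80 mm, 145 mm high, no beaters in it; bystander. Origin: centre of the underside.
- bowl: round white melamine mixing bowl, 190 mm across, 85 mm high; bystander. Origin: centre of the underside.
- beater_a: stainless mixer beater lying flat, 170 mm long, 37 mm across the wires; bystander. Origin: on its axis where the stem meets the cage, at counter level, cage to +x.
- beater_b: the other stainless beater, like the first; bystander.
- jar: closed glass jar with a wooden lid, 72 mm across, 110 mm high; bystander. Origin: centre of the underside.
- spoon: steel spoon, 160 mm long, lying flat; bystander. Origin: on the counter under its middle.

How it is judged:
By the outcome, as a careful person would: the job done as asked, in the order asked, and still so for the second after the job is handed in, with the robot touching nothing.
It also fails if it takes over 64 s, if anything falls off the work surface, if the arm or the gripper's body presses on something with over 40 N, if the wrist force passes 120 N, or if a joint passes its speed limit or range.

## Working session

There is one attempt and no reset: what is moved stays moved. The work goes in short steps, Python scripts to look and compute and a tool call to move; the robot and the scene stay as the last step left them, time stands still between calls to the robot, and variables do not carry over. Pictures are saved under pics/ and viewed, at most 10 in all, crops included, and the job is handed in when it is done.

Besides the shell and the picture viewer there is one more tool, called after "Call:" as name([rows], argument=value, ...), one row to a line, values as JSON. send_rows: Moves the arm, as the interface text tells. Its arguments: {"type":"object","properties":{"rows":{"type":"array"},"gripper":{"type":"number"},"squeeze":{"type":"number"}},"required":["rows"]}

```bash
mkdir -p pics; cat > h.py <<'E'
import numpy as np, cv2
from plant import *
def world(c,uvs):
    K=c["intrinsics"];P=c["pose"];out=[]
    for u,v in uvs:
        z=c["z_map"][int(round(v)),int(round(u))]
        out.append((P@[(u-K[0,2])/K[0,0]*z,-(v-K[1,2])/K[1,1]*z,-z,1])[:3])
    return np.array(out)
def cloud(c):
    K=c["intrinsics"];P=c["pose"];z=c["z_map"];v,u=np.mgrid[:400,:640]
    p=np.stack([(u-K[0,2])/K[0,0]*z,-(v-K[1,2])/K[1,1]*z,-z,np.ones_like(z)],-1)
    w=(p@P.T)[...,:3]; w[z==0]=np.nan
    return w
E
python3 - <<'E'
from h import *
np.set_printoptions(precision=4,suppress=True)
s=observe();print(s["time_s"],s["tcp_pos"],s["eef_rot"],s["opening"],hold_point_z)
for n in ["top","scene"]:
    c=read_camera(n);cv2.imwrite(f"pics/{n}0.png",c["pixels"][...,::-1])
    W=cloud(c); print(n,c["pose"][:3,3],c["pose"][:3,2])
    for t in ["board","dish","block","scraper","choc1_mid","mixer","bowl","jar"]:
        for m in cut_out(t,c)[:6]:
            if m["conf"]<.3: continue
            p=W[m["pixels"]];p=p[~np.isnan(p[:,0])]
            r=cv2.minAreaRect((p[:,:2]*1000).astype(np.float32))
            print(t,round(m["conf"],2),np.round(m["point"]),len(p),np.median(p,0),"zmax",p[:,2].max(),"rect",np.round(r[0]),np.round(r[1]),round(r[2],1))
    for t in ["scraper_grip","scraper_edge","block","dish","board"]:
        for m in spot_point(t,c)[:1]: print("sp",t,m["conf"],m["point"],world(c,[m["point"]]))
E
```

```text
0.0 [0.2198 0.5844 0.2302] [[ 0.9359 -0.3523 -0.0007]
 [-0.3523 -0.9359 -0.0021]
 [ 0.0001  0.0022 -1.    ]] 0.0852355351764414 0.0187
top [0.3912 0.0124 1.3074] [-0.1289  0.0107  0.9916]
board 0.88 [318. 194.] 6249 [ 0.5457 -0.0078  0.0351] zmax 0.04961563072205566 rect [549.  -9.] [280. 201.] 81.3
dish 0.62 [244. 187.] 3550 [0.5763 0.2043 0.0046] zmax 0.04014629424249483 rect [579. 203.] [155. 213.] 82.8
block 0.87 [391. 212.] 621 [ 0.5139 -0.2024  0.0535] zmax 0.12126773217737652 rect [ 526. -220.] [ 60. 141.] 85.0
block 0.47 [462. 243.] 449 [ 0.4225 -0.4146  0.0122] zmax 0.024707722322975467 rect [ 392. -407.] [ 48. 154.] 80.0
scraper 0.64 [395. 204.] 459 [ 0.5188 -0.2177  0.1194] zmax 0.12771911374363953 rect [ 531. -222.] [ 27. 158.] 80.1
choc1_mid 0.42 [301. 205.] 123 [0.521  0.0333 0.0445] zmax 0.051876177734335505 rect [521.  33.] [32. 34.] 1.5
mixer 0.84 [487. 204.] 1923 [ 0.5275 -0.4597  0.0754] zmax 0.158264461052658 rect [ 536. -474.] [204.  90.] 76.1
bowl 0.63 [143. 167.] 3696 [0.6136 0.4897 0.0328] zmax 0.09239116269967718 rect [599. 480.] [188. 213.] 23.3
bowl 0.43 [3
[... 858 characters left out ...]
5228 0.037  0.0447] zmax 0.05161856965099787 rect [521.  36.] [28. 31.] 4.8
mixer 0.57 [178. 184.] 1650 [ 0.5566 -0.4592  0.0729] zmax 0.15518282819850948 rect [ 516. -505.] [289. 110.] 67.2
bowl 0.89 [485. 260.] 3428 [0.5793 0.4809 0.0334] zmax 0.09375660431538058 rect [605. 468.] [186. 187.] 42.2
jar 0.86 [465. 189.] 771 [0.3862 0.3944 0.0847] zmax 0.11528897955249406 rect [335. 420.] [ 68. 155.] 56.0
sp scraper_grip 0.7 [255.6, 186.0] [[ 0.5419 -0.2156  0.1173]]
sp scraper_edge 0.83 [258.9, 204.0] [[ 0.5649 -0.2057  0.0563]]
sp block 0.66 [260.6, 197.9] [[ 0.5411 -0.2082  0.0534]]
sp dish 0.74 [389.5, 241.5] [[0.5705 0.2003 0.005 ]]
sp board 0.88 [324.4, 222.2] [[ 0.5679 -0.001   0.0344]]
```

```bash
python3 - <<'E'
from h import *
np.set_printoptions(precision=4,suppress=True)
for n in ["top","scene"]:
    c=read_camera(n);W=cloud(c)
    x,y,z=W[...,0],W[...,1],W[...,2]
    def rect(m,t):
        m=cv2.morphologyEx(m.astype(np.uint8),cv2.MORPH_CLOSE,np.ones((3,3)))
        k,l,st,_=cv2.connectedComponentsWithStats(m);i=1+np.argmax(st[1:,4]);p=W[(l==i)];p=p[~np.isnan(p[:,0])]
        r=cv2.minAreaRect((p[:,:2]*1000).astype(np.float32))
        d=p[:,:2]-p[:,:2].mean(0);w,v=np.linalg.eigh(d.T@d)
        print(n,t,len(p),"mean",p.mean(0),"rect",np.round(r[0],1),np.round(r[1],1),round(r[2],1),"pca",np.degrees(np.arctan2(v[1,1],v[0,1])))
        return p
    rect((x>.38)&(x<.72)&(y>-.19)&(y<.17)&(z>.027)&(z<.052),"board")
    rect((x>.4)&(x<.65)&(y>-.3)&(y<-.15)&(z>.110)&(z<.135),"griptop")
    rect((x>.4)&(x<.65)&(y>-.3)&(y<-.15)&(z>.045)&(z<.063),"blocktop")
    p=rect((x>.4)&(x<.8)&(y>.13)&(y<.3)&(z>.012)&(z<.03),"dishrim")
    p=rect((x>.4)&(x<.75)&(y>.12)&(y<.3)&(z>-.003)&(z<.009),"dishfloor")
    for m in boxes_of("choc1_mid",c)[:8]: print("choc",round(m["conf"],2),world(c,[m["point"]])[0])
    im=c["pixels"][...,::-1]
    b=(slice(110,290),slice(200,520)) if n=="top" else (slice(130,330),slice(140,500))
    cr=cv2.resize(im[b],None,fx=2.2,fy=2.2,interpolation=cv2.INTER_CUBIC);cv2.imwrite(f"pics/{n}c.png",cr)
E
```

```text
top board 6912 mean [ 0.5472 -0.0092  0.0359] rect [549.   -7.1] [285.3 200.5] 81.0 pca 80.8486159453964
top griptop 363 mean [ 0.5238 -0.2202  0.1203] rect [ 524.5 -221.2] [ 21.  119.3] 84.0 pca 173.87163211193237
top blocktop 565 mean [ 0.5164 -0.2131  0.0545] rect [ 518.3 -220.3] [ 58.2 136.8] 83.8 pca 177.8344836252101
top dishrim 393 mean [0.5711 0.2134 0.0206] rect [575.6 197.5] [150.8 200.3] 81.3 pca -173.1678064853509
top dishfloor 6950 mean [0.5732 0.2137 0.0029] rect [575.7 210.5] [181.1 351.3] 90.0 pca 178.91859158920548
choc 0.42 [0.5911 0.0249 0.0466]
scene board 5353 mean [ 0.5558 -0.0055  0.0351] rect [550.4  -8.5] [280.8 204.1] 81.3 pca 81.2691287901064
scene griptop 261 mean [ 0.5289 -0.2189  0.1193] rect [ 525.8 -219.7] [ 23.4 121.1] 84.7 pca 174.0213755698574
scene blocktop 413 mean [ 0.5264 -0.2064  0.0522] rect [ 513.9 -206. ] [ 39.7 173. ] 87.8 pca 173.77162351333195
scene dishrim 434 mean [0.5653 0.2026 0.0182] rect [576.7 199.1] [147.9 205.3] 81.1 pca -177.40493513784244
scene dishfloor 5899 mean [0.5895 0.2139 0.0023] rect [576.7 210. ] [179.8 363.3] 89.9 pca 178.81900876111519
```

View pics/topc.png

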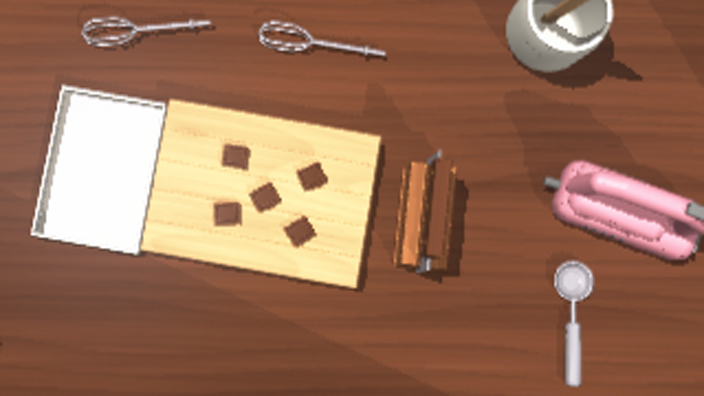

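View pics/scenec.png

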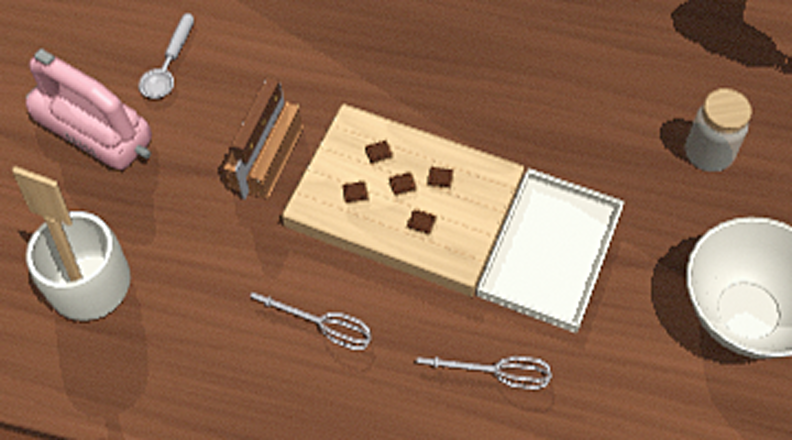

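Top view: dish on the +y end (crop ~100,170), five pieces mid-board, block with scraper at the -y end (crop ~430,215). Scene view agrees. Moving over the scraper.

Call:
send_rows([
  {"offset": [0.0355, 0.0404, 0], "twist": 0},
  {"offset": [0.0355, 0.0404, 0], "twist": 0},
  {"offset": [0.0355, 0.0404, 0], "twist": 0},
  {"offset": [0.0355, 0.0404, 0], "twist": 0},
  {"offset": [0.0355, 0.0404, 0], "twist": 0},
  {"offset": [0.0355, 0.0404, 0], "twist": 0},
  {"offset": [0.0355, 0.0404, 0], "twist": 0},
  {"offset": [0.0355, 0.0404, 0], "twist": 0},
], gripper=0, squeeze=60)

```text
time_s: 2.6
tcp_pos: [0.3724, 0.1809, 0.2317]
eef_rot: [[0.936, -0.351, 0.001], [-0.351, -0.936, 0.001], [0.001, -0.001, -1.0]]
contact_force: [1.3, -0.1, -0.3]
opening: 0.0852
grip_force: 0.0
```

Call:
send_rows([
  {"offset": [0.0355, 0.0404, 0], "twist": 0},
  {"offset": [0.0355, 0.0404, 0], "twist": 0},
  {"offset": [0.0355, 0.0404, 0], "twist": 0},
  {"offset": [0.0355, 0.0404, 0], "twist": 0},
  {"offset": [0.0355, 0.0404, 0], "twist": 0},
  {"offset": [0.0355, 0.0404, 0], "twist": 0},
  {"offset": [0.0355, 0.0404, 0], "twist": -7},
  {"offset": [0, 0, 0], "twist": -7.6},
])

```text
time_s: 3.6
tcp_pos: [0.5057, -0.1728, 0.2307]
eef_rot: [[0.994, -0.105, -0.001], [-0.105, -0.994, -0.0], [-0.001, 0.0, -1.0]]
contact_force: [0.8, -0.2, -1.3]
opening: 0.0852
grip_force: 0.0
```

```bash
cat >> h.py <<'E'
def tool(d):
    s=observe();return s["eef_rot"].T@np.array(d) if not isinstance(s["eef_rot"],list) else np.array(s["eef_rot"]).T@np.array(d)
E
python3 - <<'E'
from h import *
np.set_printoptions(precision=4,suppress=True)
s=observe();print(s["time_s"],s["tcp_pos"],s["eef_rot"],s["contact_force"])
c=read_camera("scene");t=read_camera("top")
# chocolates: dark pixels on board from both cams, in board frame
a=np.radians(-8.9);ex=np.array([np.cos(a),np.sin(a)]);ey=np.array([-ex[1],ex[0]]);o=np.array([.549,-.008])
for c in (c,t):
    W=cloud(c);g=c["pixels"].max(2)
    q=np.stack([(W[...,:2]-o)@ex,(W[...,:2]-o)@ey],-1)*1000
    m=(g<120)&(abs(q[...,0])<95)&(abs(q[...,1])<130)&(W[...,2]>.03)&(W[...,2]<.056)
    k,l,st,_=cv2.connectedComponentsWithStats(m.astype(np.uint8))
    for i in range(1,k):
        if st[i,4]>25: p=q[l==i];print(st[i,4],p.mean(0),p.min(0),p.max(0))
w=read_camera("wrist");cv2.imwrite("pics/w1.png",w["pixels"][...,::-1])
E
```

```text
3.6 [ 0.5057 -0.1728  0.2307] [[ 0.9944 -0.1055 -0.0006]
 [-0.1055 -0.9944 -0.0004]
 [-0.0006  0.0004 -1.    ]] [ 0.7642 -0.1571 -1.2813]
84 [-38.9695 -56.6577] [-60.1367 -74.9916] [-20.6565 -38.3886]
84 [-33.0987  38.1946] [-50.9015  19.4878] [-19.9595  56.1248]
84 [-4.1689 -5.4642] [-22.143  -24.5614] [11.789  12.7842]
83 [ 33.1314 -60.1578] [ 15.3962 -78.5075] [ 48.7643 -42.828 ]
92 [40.1462 40.8117] [22.616  21.4602] [55.1033 57.8582]
```

View pics/w1.png

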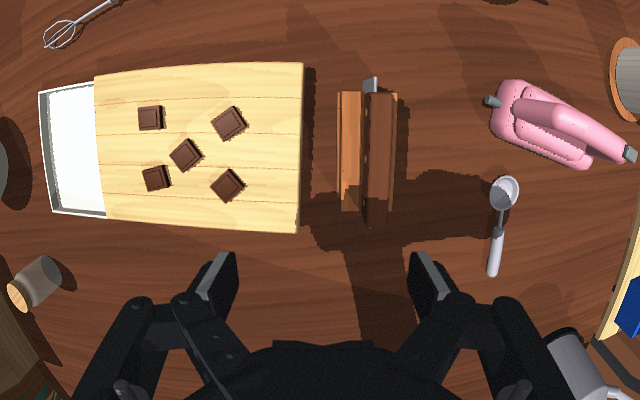

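```bash
cat >> h.py <<'E'
def wcloud(c):
    K=c["intrinsics"];P=c["pose"];z=c["z_map"];v,u=np.mgrid[:400,:640]
    a=(u-K[0,2])/K[0,0];b=(v-K[1,2])/K[1,1];th=np.hypot(a,b)+1e-9
    k=np.tan(np.minimum(th,1.5))/th*z
    w=(np.stack([a*k,-b*k,-z,np.ones_like(z)],-1)@P.T)[...,:3];w[z==0]=np.nan
    return w
E
python3 - <<'E'
from h import *
np.set_printoptions(precision=4,suppress=True)
c=read_camera("wrist");W=wcloud(c);z=W[...,2];x,y=W[...,0],W[...,1]
def R(lo,hi,t,yl=(-.3,-.15),xl=(.4,.65)):
    m=(z>lo)&(z<hi)&(y>yl[0])&(y<yl[1])&(x>xl[0])&(x<xl[1])
    k,l,st,_=cv2.connectedComponentsWithStats(m.astype(np.uint8));i=1+np.argmax(st[1:,4]);p=W[m if t=='block' else l==i]
    r=cv2.minAreaRect((p[:,:2]*1000).astype(np.float32));print(t,len(p),p.mean(0),np.round(r[0],1),np.round(r[1],1),round(r[2],1))
R(.113,.14,"grip");R(.048,.062,"block");R(.031,.052,"board",(-.2,.17),(.38,.72));R(.06,.105,"griplow")
E
```

```text
grip 3145 [ 0.5279 -0.2211  0.1203] [ 524.5 -221.6] [ 21.1 119. ] 84.0
block 3075 [ 0.5252 -0.2107  0.0543] [ 527.7 -222.1] [ 58.4 143.4] 83.8
board 32582 [ 0.5502 -0.0288  0.0356] [548.4  -9.4] [281.7 200.3] 81.1
griplow 508 [ 0.5414 -0.2153  0.0922] [ 535.1 -213.5] [ 11.3 131.9] 78.6
```

Call:
send_rows([
  {"offset": [0.0238, 0.0461, 0], "twist": 0},
  {"offset": [0, 0, 0.03], "twist": 0},
  {"offset": [0, 0, 0.04], "twist": 0},
  {"offset": [0, 0, 0.03], "twist": 0},
  {"offset": [0, 0, 0.03], "twist": 0},
  {"offset": [0, 0, 0.018], "twist": 0},
  {"offset": [0, 0, 0], "twist": 0},
])

```text
time_s: 4.68
tcp_pos: [0.5231, -0.2171, 0.0823]
eef_rot: [[0.994, -0.105, -0.003], [-0.105, -0.995, 0.0], [-0.003, -0.0, -1.0]]
contact_force: [-0.2, -0.4, 0.4]
opening: 0.0852
grip_force: 0.0
```

Call:
send_rows([
  {"offset": [0, 0, 0], "twist": 0},
  {"offset": [0, 0, 0], "twist": 0},
  {"offset": [0, 0, 0], "twist": 0},
  {"offset": [0, 0, 0], "twist": 0},
  {"offset": [0, 0, 0], "twist": 0},
  {"offset": [0, 0, 0], "twist": 0},
  {"offset": [0, 0, 0], "twist": 0},
  {"offset": [0, 0, 0], "twist": 0},
], gripper=255, squeeze=60)

```text
time_s: 5.68
tcp_pos: [0.5242, -0.2187, 0.0841]
eef_rot: [[0.995, -0.105, 0.001], [-0.105, -0.995, -0.001], [0.001, 0.001, -1.0]]
contact_force: [-1.1, -3.4, 4.6]
opening: 0.0193
grip_force: 61.8
```

Call:
send_rows([
  {"offset": [0, 0, -0.01], "twist": 0},
  {"offset": [0, 0, -0.015], "twist": 0},
  {"offset": [0, 0, -0.015], "twist": 0},
  {"offset": [0, 0, -0.02], "twist": 0},
  {"offset": [0, 0, -0.02], "twist": 0},
  {"offset": [0, 0, -0.02], "twist": 0},
  {"offset": [0, 0, 0], "twist": 0},
  {"offset": [0, 0, 0], "twist": 0},
])

```text
time_s: 6.68
tcp_pos: [0.5233, -0.2173, 0.1823]
eef_rot: [[0.994, -0.105, -0.001], [-0.105, -0.994, 0.002], [-0.002, -0.001, -1.0]]
contact_force: [0.3, 1.4, -2.9]
opening: 0.0196
grip_force: 60.9
```

```bash
python3 - <<'E'
from h import *
np.set_printoptions(precision=4,suppress=True)
s=observe();print(s["time_s"],s["tcp_pos"],s["eef_rot"],s["contact_force"],s["wrist_torque"])
for n in ["top","scene"]:
    c=read_camera(n);W=cloud(c);cv2.imwrite(f"pics/{n}2.png",c["pixels"][...,::-1])
    for m in spot_point("scraper_edge",c)[:1]: print("edge",m["conf"],m["point"],world(c,[m["point"]]))
    for m in cut_out("scraper",c)[:1]:
        p=W[m["pixels"]];p=p[~np.isnan(p[:,0])];print(m["conf"],len(p),p.min(0),p.max(0))
        # blade plane fit
        q=p[(p[:,2]<.175)&(p[:,2]>.1)]
        if len(q)>30:
            for _ in range(3):
                mu=np.median(q,0);u,sv,vt=np.linalg.svd(q-mu,full_matrices=False);r=(q-mu)@vt[2];q=q[abs(r)<.004]
            print("blade",len(q),mu,"n",vt[2],q.min(0),q.max(0))
w=read_camera("wrist");cv2.imwrite("pics/w2.png",w["pixels"][...,::-1])
c=cv2.imread("pics/scene2.png")[60:300,120:440];cv2.imwrite("pics/s2c.png",cv2.resize(c,None,fx=2.4,fy=2.4))
E
```

```text
6.675 [ 0.5233 -0.2173  0.1823] [[ 0.9945 -0.1051 -0.0014]
 [-0.1051 -0.9945  0.0015]
 [-0.0016 -0.0013 -1.    ]] [ 0.2899  1.443  -2.8653] [-0.0422  0.0491  0.0297]
edge 0.61 [394.6, 203.2] [[ 0.5177 -0.1955  0.1939]]
0.62 253 [ 0.4495 -0.2622 -0.0025] [ 0.5152 -0.2013  0.2246]
blade 57 [ 0.4663 -0.2116  0.1283] n [ 0.0958  0.9952 -0.0208] [ 0.4495 -0.2166  0.1051] [ 0.5152 -0.209   0.1735]
edge 0.88 [255.9, 184.5] [[ 0.5343 -0.2176  0.1136]]
0.72 539 [ 0.4502 -0.2924 -0.0005] [ 0.6025 -0.1776  0.2288]
blade 271 [ 0.5485 -0.2191  0.1298] n [ 0.1062  0.9942 -0.0154] [ 0.4502 -0.2271  0.1001] [ 0.6013 -0.2094  0.1744]
```

View pics/s2c.png

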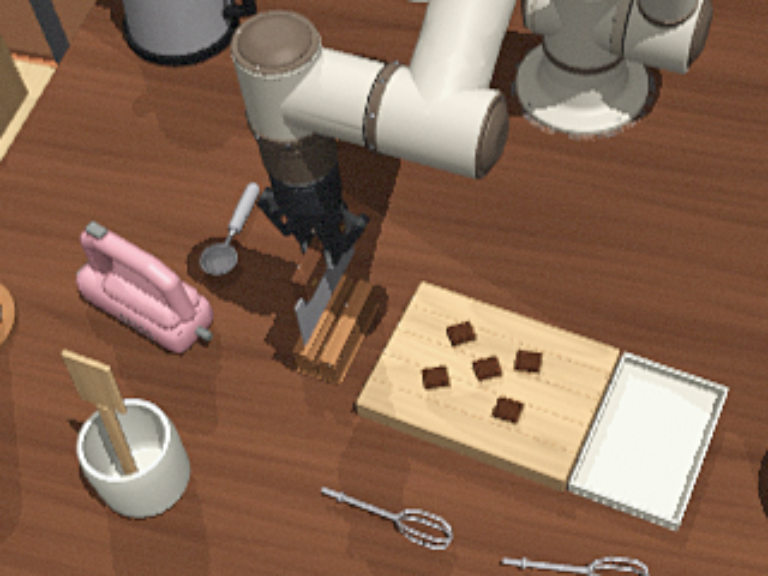

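Call:
send_rows([
  {"offset": [-0.001, -0.022, 0], "twist": 0},
  {"offset": [-0.001, -0.022, 0], "twist": 0},
  {"offset": [-0.001, -0.022, 0], "twist": 0},
  {"offset": [-0.001, -0.022, 0], "twist": 0},
  {"offset": [0, 0, 0], "twist": 2.9},
  {"offset": [0, 0, 0.03], "twist": 0},
  {"offset": [0, 0, 0.03], "twist": 0},
  {"offset": [0, 0, 0], "twist": 0},
])

```text
time_s: 8.02
tcp_pos: [0.5272, -0.1301, 0.1211]
eef_rot: [[0.988, -0.155, -0.006], [-0.155, -0.988, 0.0], [-0.006, 0.001, -1.0]]
contact_force: [-0.4, 0.6, -2.9]
opening: 0.0193
grip_force: 60.7
```

```bash
python3 - <<'E'
from h import *
np.set_printoptions(precision=4,suppress=True)
s=observe();print(s["time_s"],s["tcp_pos"],s["eef_rot"],s["contact_force"],s["wrist_torque"])
c=read_camera("scene");W=cloud(c)
o=np.array([.549,-.0085]);a=np.radians(-8.9);ex=np.array([np.cos(a),np.sin(a)]);ey=np.array([-ex[1],ex[0]])
print("tcp board frame",(s["tcp_pos"][:2]-o)@ex,(s["tcp_pos"][:2]-o)@ey)
for m in cut_out("scraper",c)[:1]:
    p=W[m["pixels"]];p=p[~np.isnan(p[:,0])]
    q=p[(p[:,2]<.11)&(p[:,2]>.042)]
    for _ in range(4):
        mu=np.median(q,0);u,sv,vt=np.linalg.svd(q-mu,full_matrices=False);r=(q-mu)@vt[2];q=q[abs(r)<.004]
    print(len(q),mu,vt[2],"x range",((q[:,:2]-o)@ex).min(),((q[:,:2]-o)@ex).max(),"y",np.median((q[:,:2]-o)@ey),q[:,2].min())
# block
t=read_camera("top")
for n,c in(("scene",c),("top",t)):
    W=cloud(c);x,y,z=W[...,0],W[...,1],W[...,2]
    m=(z>.046)&(z<.063)&(y>-.27)&(y<-.17)&(x>.43)&(x<.62);p=W[m]
    r=cv2.minAreaRect((p[:,:2]*1000).astype(np.float32));print(n,len(p),p.mean(0),np.round(r[0],1),np.round(r[1],1),r[2])
w=read_camera("wrist");cv2.imwrite("pics/w3.png",w["pixels"][...,::-1])
W=wcloud(w);x,y,z=W[...,0],W[...,1],W[...,2]
m=(z>.046)&(z<.063)&(y>-.27)&(y<-.17)&(x>.43)&(x<.62);p=W[m]
r=cv2.minAreaRect((p[:,:2]*1000).astype(np.float32));print("w",len(p),p.mean(0),np.round(r[0],1),np.round(r[1],1),r[2])
E
```

```text
8.025 [ 0.5272 -0.1301  0.1211] [[ 0.9878 -0.1553 -0.0061]
 [-0.1553 -0.9879  0.0001]
 [-0.006   0.0009 -1.    ]] [-0.3855  0.5728 -2.9414] [-0.0469  0.0141  0.0029]
tcp board frame -0.0026861592939080962 -0.12351184418917292
181 [ 0.5594 -0.1341  0.0687] [ 0.1567  0.9875 -0.0165] x range -0.0718846765433735 0.0759765162080738 y -0.12266250250762158 0.04212727319745957
scene 587 [ 0.5264 -0.2195  0.0535] [ 523.4 -219.8] [ 60.3 132.9] 83.5014877319336
top 514 [ 0.4969 -0.222   0.054 ] [ 511.5 -220. ] [ 58.2 110.4] 83.85319519042969
w 9431 [ 0.527  -0.2201  0.0535] [ 521.1 -221.3] [ 59. 131.] 84.137451171875
```

View pics/w3.png

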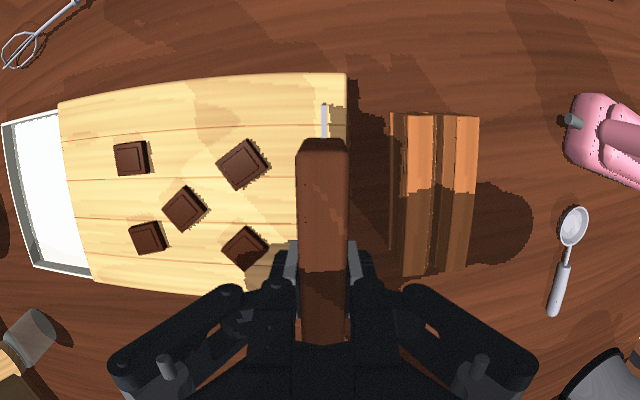

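Call:
send_rows([
  {"offset": [0, 0, 0.003], "twist": 0},
  {"offset": [0, 0, 0.002], "twist": 0},
  {"offset": [0, 0, 0], "twist": 0},
])

```text
time_s: 8.6
tcp_pos: [0.5291, -0.1301, 0.1183]
eef_rot: [[0.988, -0.155, -0.0], [-0.155, -0.988, -0.0], [-0.0, 0.0, -1.0]]
contact_force: [-0.3, -0.1, -2.7]
opening: 0.0195
grip_force: 60.7
```

Call:
send_rows([
  {"offset": [0, 0, 0.001], "twist": 0},
  {"offset": [0, 0, 0], "twist": 0},
])

```text
time_s: 8.85
tcp_pos: [0.5291, -0.1301, 0.1172]
eef_rot: [[0.988, -0.155, -0.0], [-0.155, -0.988, 0.0], [-0.0, 0.0, -1.0]]
contact_force: [-0.6, 0.3, -2.6]
opening: 0.0192
grip_force: 60.7
```

Call:
send_rows([
  {"offset": [0, 0, 0.001], "twist": 0},
  {"offset": [0, 0, 0], "twist": 0},
])

```text
time_s: 9.1
tcp_pos: [0.5291, -0.1301, 0.1162]
eef_rot: [[0.988, -0.155, -0.0], [-0.155, -0.988, 0.0], [-0.0, 0.0, -1.0]]
contact_force: [-0.4, 1.0, -1.8]
opening: 0.0194
grip_force: 60.7
```

Call:
send_rows([
  {"offset": [0, 0, 0.001], "twist": 0},
  {"offset": [0, 0, 0], "twist": 0},
])

```text
time_s: 9.35
tcp_pos: [0.5291, -0.1301, 0.1152]
eef_rot: [[0.988, -0.155, -0.0], [-0.155, -0.988, 0.0], [-0.0, -0.0, -1.0]]
contact_force: [0.3, 0.1, -2.1]
opening: 0.0191
grip_force: 60.7
```

Call:
send_rows([
  {"offset": [0, 0, 0.001], "twist": 0},
  {"offset": [0, 0, 0], "twist": 0},
])

```text
time_s: 9.6
tcp_pos: [0.5291, -0.1301, 0.1142]
eef_rot: [[0.988, -0.155, -0.0], [-0.155, -0.988, 0.0], [-0.0, -0.0, -1.0]]
contact_force: [0.6, 0.2, -2.1]
opening: 0.0195
grip_force: 60.7
```

Call:
send_rows([
  {"offset": [0, 0, 0.001], "twist": 0},
  {"offset": [0, 0, 0], "twist": 0},
])

```text
time_s: 9.85
tcp_pos: [0.5292, -0.1301, 0.1133]
eef_rot: [[0.988, -0.155, 0.0], [-0.155, -0.988, -0.0], [0.0, 0.0, -1.0]]
contact_force: [-0.2, 0.7, -2.6]
opening: 0.0193
grip_force: 60.8
```

Call:
send_rows([
  {"offset": [0, 0, 0.0005], "twist": 0},
  {"offset": [0, 0, 0], "twist": 0},
])

```text
time_s: 10.1
tcp_pos: [0.5291, -0.1301, 0.1132]
eef_rot: [[0.988, -0.155, 0.0], [-0.155, -0.988, -0.0], [0.0, 0.0, -1.0]]
contact_force: [-1.3, 1.0, 1.6]
opening: 0.0193
grip_force: 61.4
```

Call:
send_rows([
  {"offset": [0, 0, 0.0005], "twist": 0},
  {"offset": [0, 0, 0], "twist": 0},
])

```text
time_s: 10.35
tcp_pos: [0.5291, -0.1302, 0.1131]
eef_rot: [[0.988, -0.155, 0.0], [-0.155, -0.988, -0.0], [0.0, 0.0, -1.0]]
contact_force: [-3.2, 0.7, 5.8]
opening: 0.0191
grip_force: 61.9
```

Call:
send_rows([
  {"offset": [0, -0.003, 0], "twist": 0},
  {"offset": [0, -0.004, 0], "twist": 0},
  {"offset": [0, -0.005, 0], "twist": 0},
  {"offset": [0, -0.005, 0], "twist": 0},
])

```text
time_s: 10.85
tcp_pos: [0.5326, -0.1139, 0.1131]
eef_rot: [[0.988, -0.154, 0.002], [-0.154, -0.988, -0.002], [0.002, 0.001, -1.0]]
contact_force: [-1.3, -4.5, 5.2]
opening: 0.0192
grip_force: 61.9
```

Call:
send_rows([
  {"offset": [0, -0.005, 0], "twist": 0},
  {"offset": [0, -0.005, 0], "twist": 0},
  {"offset": [0, -0.005, 0], "twist": 0},
  {"offset": [0, -0.005, 0], "twist": 0},
  {"offset": [0, -0.005, 0], "twist": 0},
  {"offset": [0, -0.005, 0], "twist": 0},
  {"offset": [0, -0.005, 0], "twist": 0},
  {"offset": [0, -0.005, 0], "twist": 0},
])

```text
time_s: 11.85
tcp_pos: [0.5387, -0.0744, 0.1131]
eef_rot: [[0.988, -0.154, 0.001], [-0.154, -0.988, -0.002], [0.001, 0.002, -1.0]]
contact_force: [-1.0, -4.8, 6.9]
opening: 0.0192
grip_force: 61.9
```

Call:
send_rows([
  {"offset": [0, -0.005, 0], "twist": 0},
  {"offset": [0, -0.005, 0], "twist": 0},
  {"offset": [0, -0.005, 0], "twist": 0},
  {"offset": [0, -0.005, 0], "twist": 0},
  {"offset": [0, -0.005, 0], "twist": 0},
  {"offset": [0, -0.005, 0], "twist": 0},
  {"offset": [0, -0.005, 0], "twist": 0},
  {"offset": [0, -0.005, 0], "twist": 0},
])

```text
time_s: 12.85
tcp_pos: [0.5447, -0.035, 0.1131]
eef_rot: [[0.988, -0.154, 0.001], [-0.154, -0.988, -0.002], [0.001, 0.002, -1.0]]
contact_force: [-0.7, -5.5, 5.6]
opening: 0.0192
grip_force: 62.0
```

Call:
send_rows([
  {"offset": [0, -0.005, 0], "twist": 0},
  {"offset": [0, -0.005, 0], "twist": 0},
  {"offset": [0, -0.005, 0], "twist": 0},
  {"offset": [0, -0.005, 0], "twist": 0},
  {"offset": [0, -0.005, 0], "twist": 0},
  {"offset": [0, -0.005, 0], "twist": 0},
  {"offset": [0, -0.005, 0], "twist": 0},
  {"offset": [0, -0.005, 0], "twist": 0},
])

```text
time_s: 13.85
tcp_pos: [0.5507, 0.0044, 0.1131]
eef_rot: [[0.988, -0.154, 0.0], [-0.154, -0.988, -0.002], [0.001, 0.002, -1.0]]
contact_force: [-0.6, -5.7, 7.5]
opening: 0.0193
grip_force: 62.1
```

Call:
send_rows([
  {"offset": [0, -0.005, 0], "twist": 0},
  {"offset": [0, -0.005, 0], "twist": 0},
  {"offset": [0, -0.005, 0], "twist": 0},
  {"offset": [0, -0.005, 0], "twist": 0},
  {"offset": [0, -0.005, 0], "twist": 0},
  {"offset": [0, -0.005, 0], "twist": 0},
  {"offset": [0, -0.005, 0], "twist": 0},
  {"offset": [0, -0.005, 0], "twist": 0},
])

```text
time_s: 14.85
tcp_pos: [0.5567, 0.0437, 0.1131]
eef_rot: [[0.988, -0.154, -0.0], [-0.154, -0.988, -0.002], [0.0, 0.002, -1.0]]
contact_force: [-1.1, -5.9, 7.0]
opening: 0.0191
grip_force: 62.1
```

```bash
python3 - <<'E'
from h import *
c=read_camera("scene");cv2.imwrite("pics/s4.png",cv2.resize(c["pixels"][140:320,240:480,::-1],None,fx=3,fy=3))
s=observe();print(s["tcp_pos"],s["contact_force"],s["wrist_torque"])
E
```

```text
[0.55685709 0.04427931 0.11311526] [-1.58547803 -6.30641303  6.19340215] [-2.10820726  0.35260294  0.02263438]
```

View pics/s4.png

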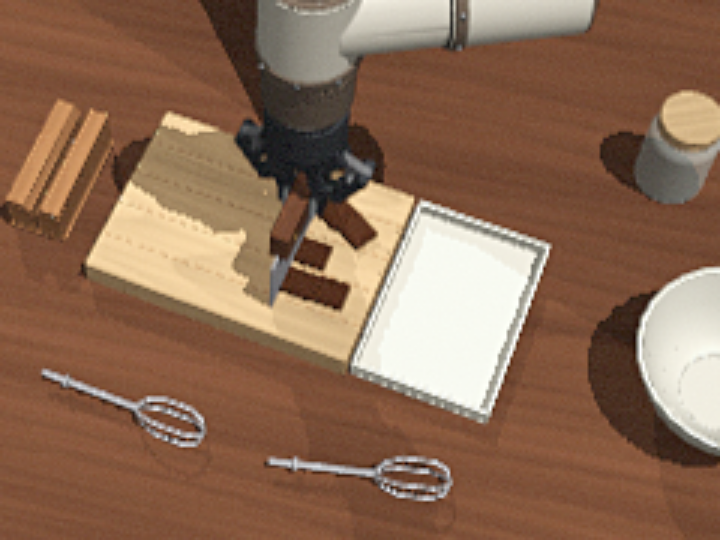

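The pieces gather ahead of the blade (crop 300–360, 210–300), none behind. Continuing.

Call:
send_rows([
  {"offset": [0, -0.005, 0], "twist": 0},
  {"offset": [0, -0.005, 0], "twist": 0},
  {"offset": [0, -0.005, 0], "twist": 0},
  {"offset": [0, -0.005, 0], "twist": 0},
  {"offset": [0, -0.005, 0], "twist": 0},
  {"offset": [0, -0.005, 0], "twist": 0},
  {"offset": [0, -0.005, 0], "twist": 0},
  {"offset": [0, -0.005, 0], "twist": 0},
])

```text
time_s: 15.9
tcp_pos: [0.5628, 0.0831, 0.1131]
eef_rot: [[0.988, -0.154, -0.0], [-0.154, -0.988, -0.003], [-0.0, 0.003, -1.0]]
contact_force: [-1.1, -5.9, 6.0]
opening: 0.0196
grip_force: 62.2
```

Call:
send_rows([
  {"offset": [0, -0.005, 0], "twist": 0},
  {"offset": [0, -0.005, 0], "twist": 0},
  {"offset": [0, -0.005, 0], "twist": 0},
  {"offset": [0, -0.005, 0], "twist": 0},
  {"offset": [0, -0.005, 0], "twist": 0},
  {"offset": [0, -0.005, 0], "twist": 0},
  {"offset": [0, -0.005, 0], "twist": 0},
])

```text
time_s: 16.77
tcp_pos: [0.5682, 0.1177, 0.1131]
eef_rot: [[0.988, -0.154, -0.001], [-0.154, -0.988, -0.003], [-0.0, 0.003, -1.0]]
contact_force: [-1.4, -6.6, 6.9]
opening: 0.0194
grip_force: 62.2
```

```bash
python3 - <<'E'
from h import *
c=read_camera("scene");cv2.imwrite("pics/s5.png",cv2.resize(c["pixels"][140:320,240:480,::-1],None,fx=3,fy=3))
s=observe();print(s["tcp_pos"],s["contact_force"],s["wrist_torque"])
o=np.array([.549,-.0085]);a=np.radians(-8.9);ex=np.array([np.cos(a),np.sin(a)]);ey=np.array([-ex[1],ex[0]])
print((s["tcp_pos"][:2]-o)@ex,(s["tcp_pos"][:2]-o)@ey)
E
```

```text
[0.5682799  0.11823936 0.11311693] [-2.19420082 -5.19731393  7.20308405] [-2.17252241  0.31633361 -0.06203885]
-0.0005601262195986435 0.1281962008834378
```

View pics/s5.png

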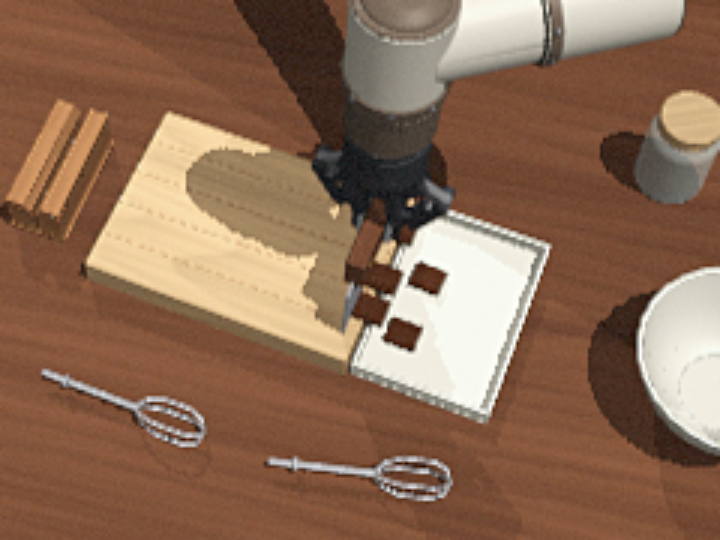

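Two pieces are in the dish (430,278; 402,333); others are at the edge.

Call:
send_rows([
  {"offset": [0, -0.004, 0], "twist": 0},
  {"offset": [0, -0.004, 0], "twist": 0},
  {"offset": [0, -0.004, 0], "twist": 0},
  {"offset": [0, -0.004, 0], "twist": 0},
  {"offset": [0, -0.004, 0], "twist": 0},
  {"offset": [0, -0.004, 0], "twist": 0},
  {"offset": [0, -0.004, 0], "twist": 0},
  {"offset": [0, -0.004, 0], "twist": 0},
])

```text
time_s: 17.82
tcp_pos: [0.5731, 0.1509, 0.112]
eef_rot: [[0.988, -0.155, -0.0], [-0.155, -0.988, 0.0], [-0.0, -0.0, -1.0]]
contact_force: [0.6, 0.1, -1.8]
opening: 0.0194
grip_force: 61.0
```

```bash
python3 - <<'E'
from h import *
np.set_printoptions(precision=4,suppress=True)
c=read_camera("scene");im=cv2.resize(c["pixels"][160:320,300:480,::-1],None,fx=3,fy=3)
w=read_camera("wrist")["pixels"][...,::-1]
cv2.imwrite("pics/s6.png",np.hstack([im[:480,:400],w[:400,:400] if 0 else cv2.resize(w,(400,480))])[:, :800])
E
```

```text
(no output)
```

View pics/s6.png

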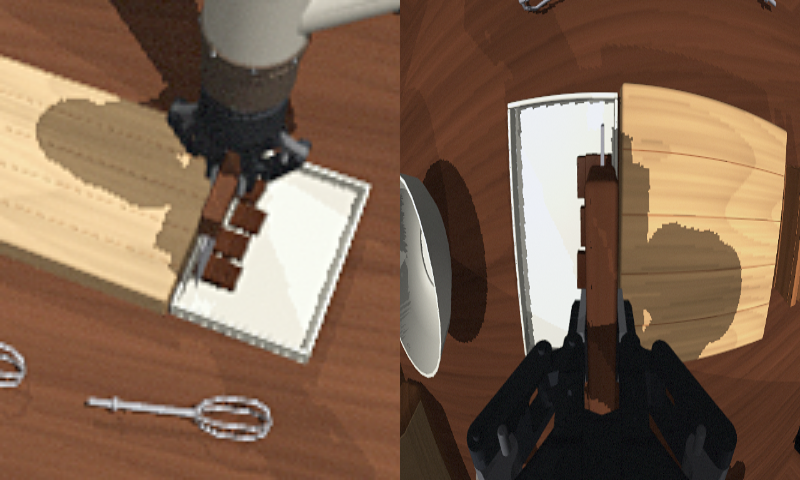

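Call:
send_rows([
  {"offset": [0, 0, -0.02], "twist": 0},
  {"offset": [0, 0, -0.025], "twist": 0},
  {"offset": [0, 0, -0.025], "twist": 0},
  {"offset": [0, 0, 0], "twist": 0},
])

```text
time_s: 18.42
tcp_pos: [0.5744, 0.151, 0.1845]
eef_rot: [[0.988, -0.155, 0.005], [-0.155, -0.988, 0.002], [0.004, -0.003, -1.0]]
contact_force: [0.0, 1.2, -2.7]
opening: 0.0189
grip_force: 61.0
```

Call:
send_rows([
  {"offset": [0.0008, 0.03, 0], "twist": 0},
  {"offset": [0.0008, 0.047, 0], "twist": 0},
  {"offset": [0.0008, 0.047, 0], "twist": 0},
  {"offset": [0.0008, 0.047, 0], "twist": 0},
  {"offset": [0.0008, 0.047, 0], "twist": 0},
  {"offset": [0.0008, 0.047, 0], "twist": 0},
  {"offset": [0.0008, 0.047, 0], "twist": 0},
  {"offset": [0.0005, 0.04, 0], "twist": 0},
])

```text
time_s: 19.42
tcp_pos: [0.5233, -0.1997, 0.1807]
eef_rot: [[0.988, -0.156, -0.002], [-0.156, -0.988, 0.001], [-0.002, -0.0, -1.0]]
contact_force: [0.5, -0.2, -2.8]
opening: 0.0196
grip_force: 60.9
```

Call:
send_rows([
  {"offset": [0.001, 0.0224, 0], "twist": 0},
  {"offset": [0, 0, 0], "twist": -2.9},
  {"offset": [0, 0, 0], "twist": 0},
  {"offset": [0, 0, 0], "twist": 0},
])

```text
time_s: 19.92
tcp_pos: [0.5218, -0.2202, 0.1815]
eef_rot: [[0.994, -0.105, -0.001], [-0.105, -0.994, 0.0], [-0.001, -0.0, -1.0]]
contact_force: [-0.2, 0.0, -2.9]
opening: 0.0191
grip_force: 60.7
```

```bash
python3 - <<'E'
from h import *
np.set_printoptions(precision=4,suppress=True)
s=observe();print(s["time_s"],s["tcp_pos"],s["eef_rot"],s["contact_force"],s["wrist_torque"])
b=np.radians(-6);bx=np.array([np.cos(b),np.sin(b)]);by=np.array([-bx[1],bx[0]])
print("tcp by",s["tcp_pos"][:2]@bx,s["tcp_pos"][:2]@by)
c=read_camera("scene");W=cloud(c);x,y,z=W[...,0],W[...,1],W[...,2]
near=(y>-.28)&(y<-.16)&(x>.42)&(x<.63)
m=near&(z>.115)&(z<.18);q=W[m]
Q=np.c_[q[:,:2]@bx,q[:,:2]@by,q[:,2]]
for _ in range(4): mu=np.median(Q,0);u,sv,vt=np.linalg.svd(Q-mu,full_matrices=False);Q=Q[abs((Q-mu)@vt[2])<.003]
n=vt[2]/vt[2][1];mu=Q.mean(0)
print("blade",len(Q),"centre",mu,"n",n,"edge y at z.105:",mu[1]-n[2]*(.105-mu[2])-.00125,"x",Q.min(0),Q.max(0))
m=near&(z>.046)&(z<.063);p=W[m];P=np.c_[p[:,:2]@bx,p[:,:2]@by]
print("block y",np.percentile(P[:,1],[0,1,50,99,100]),"x",P[:,0].min(),P[:,0].max())
h,e=np.histogram(P[:,1],np.arange(P[:,1].min(),P[:,1].max()+.003,.003));print(h,e[0])
cv2.imwrite("pics/s7.png",cv2.resize(c["pixels"][120:320,180:440,::-1],None,fx=3,fy=3)[:600,:780])
E
```

```text
19.925 [ 0.5218 -0.2202  0.1815] [[ 0.9944 -0.1052 -0.0013]
 [-0.1052 -0.9944  0.0004]
 [-0.0013 -0.0002 -1.    ]] [-0.2272  0.012  -2.8715] [-0.0386  0.0045 -0.0841]
tcp by 0.5419553666922016 -0.1644501593307619
blade 205 centre [ 0.5658 -0.1633  0.1374] n [ 0.0014  1.     -0.0136] edge y at z.105: -0.1650318594865234 x [ 0.4726 -0.1662  0.1154] [ 0.6192 -0.1607  0.1763]
block y [-0.1931 -0.1909 -0.1534 -0.1338 -0.1329] x 0.4761534581443934 0.6099824649799812
[ 7  5  6 21 29 45 43 36 14  3  2 13 14 37 34 35 34 40 42 30  1] -0.1930958473544145
```

View pics/s7.png

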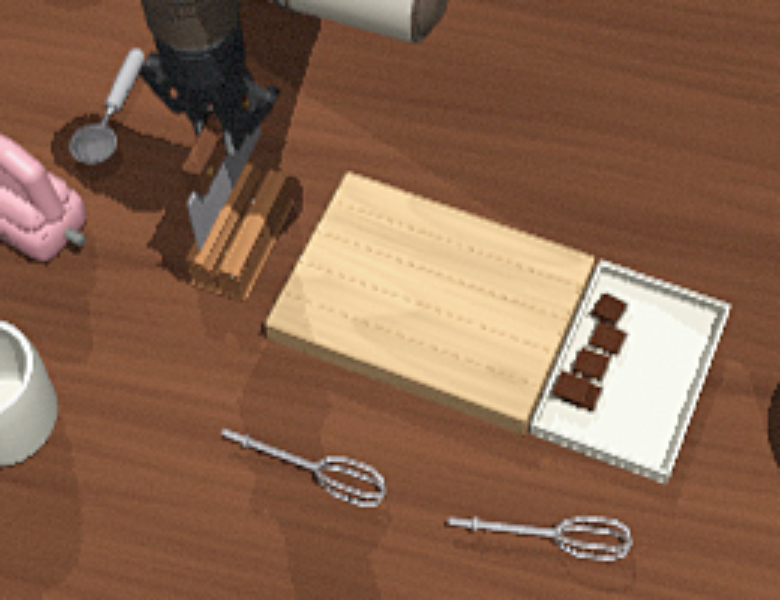

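Board empty; pieces lie in the dish (crop 580–610, 300–400). Blade needs +2 mm toward the board, then down.

Call:
send_rows([
  {"offset": [-0.002, -0.002, 0], "twist": 0},
  {"offset": [0, 0, 0.02], "twist": 0},
  {"offset": [0, 0, 0.02], "twist": 0},
  {"offset": [0, 0, 0.01], "twist": 0},
  {"offset": [0, 0, 0.006], "twist": 0},
  {"offset": [0, 0, 0], "twist": 0},
])

```text
time_s: 20.72
tcp_pos: [0.5205, -0.2183, 0.1264]
eef_rot: [[0.995, -0.105, -0.0], [-0.105, -0.995, -0.0], [-0.0, 0.0, -1.0]]
contact_force: [0.8, -0.1, -2.4]
opening: 0.019
grip_force: 60.9
```

Call:
send_rows([
  {"offset": [0, 0, 0.003], "twist": 0},
  {"offset": [0, 0, 0.003], "twist": 0},
  {"offset": [0, 0, 0], "twist": 0},
])

```text
time_s: 21.1
tcp_pos: [0.5202, -0.2183, 0.1202]
eef_rot: [[0.994, -0.105, -0.0], [-0.105, -0.994, 0.0], [-0.0, -0.0, -1.0]]
contact_force: [0.3, -0.3, -2.7]
opening: 0.0192
grip_force: 60.9
```

Call:
send_rows([
  {"offset": [0, 0, 0.002], "twist": 0},
  {"offset": [0, 0, 0.002], "twist": 0},
  {"offset": [0, 0, 0], "twist": 0},
])

```text
time_s: 21.48
tcp_pos: [0.5203, -0.2183, 0.1161]
eef_rot: [[0.994, -0.105, -0.0], [-0.105, -0.994, 0.0], [-0.0, -0.0, -1.0]]
contact_force: [0.3, 0.2, -2.8]
opening: 0.0193
grip_force: 60.9
```

Edge at z≈38 mm, no contact force; keep going.

Call:
send_rows([
  {"offset": [0, 0, 0.003], "twist": 0},
  {"offset": [0, 0, 0.003], "twist": 0},
  {"offset": [0, 0, 0.003], "twist": 0},
  {"offset": [0, 0, 0], "twist": 0},
])

```text
time_s: 21.98
tcp_pos: [0.5201, -0.2183, 0.1069]
eef_rot: [[0.994, -0.105, -0.001], [-0.105, -0.994, 0.0], [-0.001, -0.0, -1.0]]
contact_force: [0.5, -0.6, -2.1]
opening: 0.0197
grip_force: 60.9
```

Call:
send_rows([
  {"offset": [0, 0, 0.003], "twist": 0},
  {"offset": [0, 0, 0.003], "twist": 0},
  {"offset": [0, 0, 0.003], "twist": 0},
  {"offset": [0, 0, 0], "twist": 0},
])

```text
time_s: 22.48
tcp_pos: [0.5202, -0.2184, 0.098]
eef_rot: [[0.994, -0.105, -0.001], [-0.105, -0.994, 0.0], [-0.001, 0.0, -1.0]]
contact_force: [0.2, -1.1, -2.7]
opening: 0.0197
grip_force: 60.7
```

Call:
send_rows([
  {"offset": [0, 0, 0.004], "twist": 0},
  {"offset": [0, 0, 0.004], "twist": 0},
  {"offset": [0, 0, 0.003], "twist": 0},
  {"offset": [0, 0, 0], "twist": 0},
])

```text
time_s: 22.98
tcp_pos: [0.5202, -0.2184, 0.0869]
eef_rot: [[0.994, -0.105, -0.001], [-0.105, -0.994, -0.0], [-0.001, 0.0, -1.0]]
contact_force: [-0.3, -1.1, -3.3]
opening: 0.0194
grip_force: 60.6
```

Call:
send_rows([
  {"offset": [0, 0, 0.001], "twist": 0},
  {"offset": [0, 0, 0.001], "twist": 0},
  {"offset": [0, 0, 0], "twist": 0},
])

```text
time_s: 23.35
tcp_pos: [0.5205, -0.2185, 0.0854]
eef_rot: [[0.995, -0.105, 0.0], [-0.105, -0.995, -0.0], [0.0, 0.0, -1.0]]
contact_force: [0.2, -2.4, -1.5]
opening: 0.0189
grip_force: 60.8
```

Call:
send_rows([
  {"offset": [0, 0, 0], "twist": 0},
  {"offset": [0, 0, 0], "twist": 0},
  {"offset": [0, 0, 0], "twist": 0},
  {"offset": [0, 0, 0], "twist": 0},
  {"offset": [0, 0, 0], "twist": 0},
  {"offset": [0, 0, 0], "twist": 0},
  {"offset": [0, 0, 0], "twist": 0},
  {"offset": [0, 0, 0], "twist": 0},
], gripper=0)

```text
time_s: 24.35
tcp_pos: [0.5204, -0.2183, 0.0853]
eef_rot: [[0.994, -0.105, 0.0], [-0.105, -0.994, 0.0], [-0.0, -0.0, -1.0]]
contact_force: [-0.1, 0.7, -0.9]
opening: 0.0855
grip_force: 0.0
```

Call:
send_rows([
  {"offset": [0, 0, -0.02], "twist": 0},
  {"offset": [0, 0, -0.03], "twist": 0},
  {"offset": [0, 0, -0.04], "twist": 0},
  {"offset": [0, 0, -0.05], "twist": 0},
  {"offset": [-0.03, -0.02, -0.02], "twist": 0},
  {"offset": [-0.04, -0.03, 0], "twist": 0},
  {"offset": [0, 0, 0], "twist": 0},
  {"offset": [0, 0, 0], "twist": 0},
])

```text
time_s: 25.35
tcp_pos: [0.4564, -0.1613, 0.2458]
eef_rot: [[0.995, -0.104, 0.001], [-0.104, -0.995, -0.0], [0.001, 0.0, -1.0]]
contact_force: [1.3, 0.2, 0.2]
opening: 0.0853
grip_force: 0.0
```

```bash
python3 - <<'E'
from h import *
np.set_printoptions(precision=4,suppress=True)
s=observe();print(s["time_s"],s["tcp_pos"],s["opening"])
c=read_camera("scene");W=cloud(c)
a=np.radians(-8.9);ex=np.array([np.cos(a),np.sin(a)]);ey=np.array([-ex[1],ex[0]]);o=np.array([.549,-.0085])
q=np.stack([(W[...,:2]-o)@ex,(W[...,:2]-o)@ey],-1)
m=(c["pixels"].max(2)<120)&(abs(q[...,0])<.1)&(q[...,1]>.135)&(q[...,1]<.28)
p=q[m];print("dark px",m.sum(),p.min(0),p.max(0),"z",W[m][:,2].min(),np.percentile(W[m][:,2],[50,95]),W[m][:,2].max())
x,y,z=W[...,0],W[...,1],W[...,2]
m=(x>.4)&(x<.65)&(y>-.3)&(y<-.15)&(z>.110)&(z<.135);g=W[m];r=cv2.minAreaRect((g[:,:2]*1000).astype(np.float32));print("grip",r,g[:,2].max())
m=(x>.4)&(x<.75)&(y>.12)&(y<.32)&(z>.012)&(z<.03);g=W[m];r=cv2.minAreaRect((g[:,:2]*1000).astype(np.float32));print("dish",r)
im=c["pixels"][...,::-1]
A=cv2.resize(im[215:290,345:435],(540,450),interpolation=cv2.INTER_CUBIC);B=cv2.resize(im[150:240,220:272],(260,450))
cv2.imwrite("pics/s8.png",np.hstack([A,B]))
E
```

```text
25.35 [ 0.4564 -0.1613  0.2458] 0.08532600114530117
dark px 525 [-0.099   0.1352] [0.0999 0.2739] z -0.0063744411276440704 [0.0134 0.0246] 0.03220493095770327
grip ((522.0587158203125, -215.96609497070312), (21.27411460876465, 122.639892578125), 84.1826400756836) 0.12720986008771695
dish ((609.206787109375, 187.3784637451172), (161.0479736328125, 274.5696105957031), 81.09309387207031)
```

View pics/s8.png

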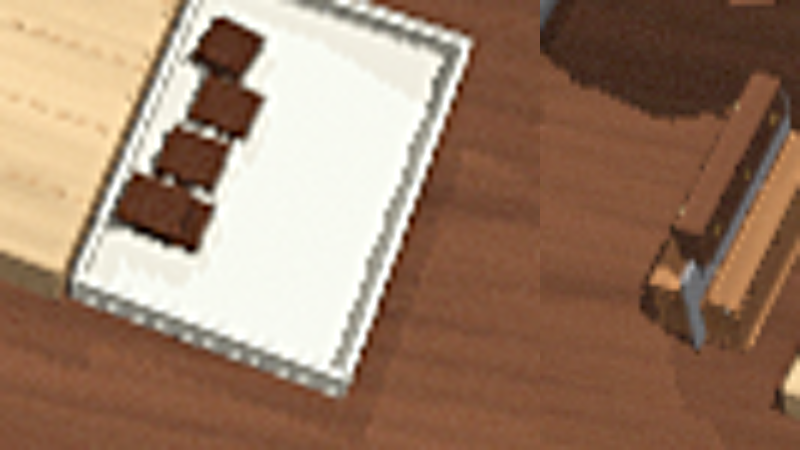

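Scraper sits in its slot (right). Dish shows four separate blobs, the lower-left one (165,210) elongated, likely two overlapping pieces; checking its height and that the dish has not shifted.

```bash
python3 - <<'E'
from h import *
np.set_printoptions(precision=1,suppress=True,linewidth=200)
c=read_camera("scene");W=cloud(c)
a=np.radians(-8.9);ex=np.array([np.cos(a),np.sin(a)]);ey=np.array([-ex[1],ex[0]]);o=np.array([.549,-.0085])
d=c["pixels"].max(2)<115
k,l,st,ce=cv2.connectedComponentsWithStats(d[230-15:275,355:400].astype(np.uint8))
for i in range(1,k):
    if st[i,4]>15:
        p=W[215:275,355:400][l==i];q=np.c_[(p[:,:2]-o)@ex,(p[:,:2]-o)@ey,p[:,2]]*1e3
        print(st[i],np.percentile(q,[5,50,95],axis=0).round(1).tolist())
print("z map mm\n",(W[240:260:1,360:384:1,2]*1e3).round(0).astype(int))
im0=cv2.imread("pics/scene0.png").astype(int);df=abs(im0-c["pixels"][...,::-1].astype(int)).max(2)>60
ys,xs=np.nonzero(df[215:300,345:460]);print("diff cols/rows in dish region",len(xs),xs.min()+345,xs.max()+345,ys.min()+215,ys.max()+215)
for n in ["top"]:
    t=read_camera(n);im0=cv2.imread("pics/top0.png").astype(int);df=abs(im0-t["pixels"][...,::-1].astype(int)).max(2)>60
    ys,xs=np.nonzero(df[140:240,205:278]);print("top",len(xs),xs.min()+205,xs.max()+205,ys.min()+140,ys.max()+140)
E
```

```text
[  8   3  26  39 398] [[nan, nan, nan], [nan, nan, nan], [nan, nan, nan]]
z map mm
 [[                  37                   32                   31                   30                   21                    5                   19                   16                    5
                     2                   -1                    1                   13                   17                   16                   12                   14                    7
                    11                   14                   15                   14                   10                    8]
 [                  35                   31                   34                   37                   18                   -4                   24                    8                   -1
                     3                    1                    8                    7                   10                   12                   17                   10                   14
                    13                    8                   10                   16                   16                 
[... 8639 characters left out ...]
         5                   -2                    5]
 [                   5                    5                    3                    3                    2                    4                    2                    6                    1
                     1                    6                    5                    3                    8                    5                    3                    1                    8
                     3                    4                    4                    0                    3                    4]]
diff cols/rows in dish region 476 363 388 218 257
top 567 249 270 168 215<stdin>:11: RuntimeWarning: invalid value encountered in cast
```

```bash
python3 -c "
from plant import *
print(finish_job())"
```

```text
the job is handed in; nothing more can be done
None
```

The job is handed in at about 25 s: all five chocolate pieces are in the dish (one lying flat on another), the scraper is back in its slot blade down, the dish did not move, and nothing else was disturbed.

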